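# Stow the hexagonal tea tin label up in the travel rack

### The job

Get the camper ready for the road: the cream hexagonal tea tin lies on the worktop with its orange label turned away. On the worktop in front of the rack, roll it over from flat to flat (by pushing or turning it in the gripper) until the orange label faces straight up, then push it, base first and lid towards you, into the empty middle bay under the rack's board until it is fully home and both sprung steel catches have snapped back in front of its shoulder. Leave the mug, flat tin, notebook and matchbox where they are.

Things in the scene. Friction and masses are not known exactly. Their poses are not given: they have to be found in the camera images.
- tea_tin: Loose cream hexagonal tin lying on a flat, 100 mm long, about 0.24 kg. Hexagonal body 56 mm across flats, 64.7 across corners, flats 32.3 wide, 82 mm long. Origin on the axis, 50 mm from either end, 28 mm up when lying. x runs along the axis from lid to base (x = +50 mm); z points out of the flat with the orange label. Starts with the lid roughly towards the robot
- label (a point): Centre of the orange label (64 x 27 mm, pale lines and roundel) on one flat, 10 mm from the tin's middle towards the base, 56 mm up when on top; axes as the tin's. The other five flats are plain. It starts two flats from the top, facing left and down: rolling the tin two flats to the right (+120 degrees about its x) brings it up
- lid_face (a point): Centre of the end face of the tin's round bare-metal lid (50 mm diameter, 18 mm long, on the tin's axis), at x = -50 mm of the tin; the shoulder, where the hexagonal body begins, is at x = -32 mm. An orange paper seal 12 mm wide runs from the label's side over the lid's rim to the middle of this face, so it shows where the label is
- rack: Fixed low pale plywood rack on the worktop, 249 mm wide (board 261), 136 deep, yaw up to 0.1 rad. Origin on the worktop, middle of the front edge; x into the rack, y left. Partitions 10 mm thick with rounded noses make three bays 69.7 mm wide, without floor: a tin slides in along the worktop. The middle bay (y = 0) is empty; the outer ones hold fixed tins alike with teal and plum labels up
- board_edge (a point): Middle of the lower front edge of the 12 mm board over the bays, 85 mm above the worktop; axes as the rack's. The board carries a rail (top 128 mm up) and fixed spice jars (to 206 mm), so a gripper's body cannot pass over or under the edge: push with the fingers slanting forward under it and the gripper leaning back towards the robot
- bay_mouth (a point): Middle of the empty bay's mouth, in the plane of the board's front edge, 28 mm above the worktop; axes as the rack's
- bay_home (a point): Where the tin's origin lies when it is home in the middle bay, 70 mm behind the front edge, 28 mm up; axes as the rack's. The lid face is then 20 mm behind the board's front edge; the back wall stops the base 1 mm farther on
- catch_left (a joint): Sprung bowed steel leaf, 18 mm high, 28 mm up in the left wall of the middle bay, 7 to 42 mm behind the front edge, 4.5 mm proud. Value: how far it is pressed into the wall (m), 0 out, 0.008 most; 1.5 N at rest, 300 N/m. The passing tin presses both leaves in about 2 mm (the push then takes some 3 to 12 N); past its shoulder they spring out beside the lid and hold the tin
- catch_right (a joint): The same leaf in the right wall of the middle bay, same values
- mug: White mug, about 80 x 113 x 91 mm, loose, right of the rack: leave it. Origin at the centre of its underside
- flat_tin: Flat oblong food tin with a teal lid, 63 x 105 x 26 mm, loose, left of the rack: leave it. Origin at the centre of its underside
- notebook: Small brown notebook, 148 x 109 x 13 mm, loose, front left: leave it. Origin at the centre of its underside
- matchbox: Yellow matchbox, 36 x 60 x 13 mm, loose, front right: leave it. Origin at the centre of its underside
Things that resemble listed ones, but are neither listed nor needed, are in the scene too. What is shaped like the tea_tin but blue or purple is not meant.

How it is judged:
On the way:
1. the tea tin lies flat on the worktop in front of the rack with its orange label up (angle between label's own z axis and vertical below 0.12 rad and height (world z) of label above 0.053 m and height (world z) of tea_tin below 0.031 m and x of tea_tin in the frame of bay_home below -0.06 m), for 0.2 s.
At the end, for the whole second after the job is handed in: The tea tin lies on the worktop in the middle bay, label up (within 7 degrees), lid to the front, its middle at most 5 mm short of home along the bay (between catches and back wall) and within 6 mm across it, both catches out again (pressed in less than 1.5 mm), the tin released and at rest (angle between label's own z axis and vertical below 0.12 rad and height (world z) of tea_tin between 0.025 and 0.031 m and x of tea_tin in the frame of bay_home between -0.005 and 0.004 m and y of tea_tin in the frame of bay_home between -0.006 and 0.006 m and x of label in the frame of bay_home above 0.005 m and value of joint each of catch_left, catch_right below 0.0015 m and linear speed of tea_tin below 0.01 m/s); the robot touches nothing.
It fails at once if the mug, flat tin, notebook or matchbox is moved more than 15 mm (distance of any of mug, flat_tin, notebook, matchbox from where it was at the start of the episode above 0.015 m).
It also fails if it takes over 72 s, if anything falls off the work surface, if the arm or the gripper's body presses on something with over 40 N, if the wrist force passes 120 N, or if a joint passes its speed limit or range.

### The arm

A 6-joint arm with a two-finger parallel gripper is mounted at the origin on a cart in front of the work surface, level with it; the furniture and walls round the work are solid. World frame = base frame: x ahead of the robot, y to its left, z up, the work surface at z = 0. Lengths are in m, angles in rad, forces in N, time in s.
With the tool pointing down it reaches from about 0.35 to 0.85 m from the base axis. Payload 8.1 kg.
Tool frame: the origin (TCP) lies at the very end of the fingers, on their centre line; the grasp point (between the pads) lies 19 mm behind it; z points along the fingers, y is the line along which they close (so a half turn about z gives the same grasp; the last joint's range is limited). The gripper opens to 93 mm and grips with 3 to 60 N. Pads are 15 mm wide; open, the fingers measure 128 mm over their backs; the gripper's body (75 mm by 188 mm) begins 65 mm behind the grasp point.
Start: joints at [-1.234, 0.13, 1.488, -0, 1.523, -0.085], TCP at [0.246, -0.547, 0.219] pointing down, gripper open.
Joint ranges: [-2.96, 2.96], [-0.89, 2.26], [0.02, 2.5], [-1.34, 4.48], [0, 2.73], [-2.66, 2.66]. Speed limits (rad/s): [2.39, 2.39, 2.79, 3.14, 3.14, 3.14].

### API

Orientations are given as a rotation vector (axis times angle).
In Python, from plant import read_state, eyes, workorder gives the robot as it stands. The module is installed in compiled form; this text tells all that it offers.
- The arm moves only by the tool play_rows, never from a script. Its argument "targets" is one flat list of numbers, 4 for each row, row after row: the shift along the tool's x, y, z in cm, then the turn about the tool's z in degrees. In form: [dx, dy, dz, roll, dx, dy, dz, roll, ...]. A call has 1 to 8 rows; each row is the pose to reach, as a shift and turn from the pose commanded when the call began, along the tool's axes at that moment; what a row does not reach only later rows make up. A row lasts 1/12 s, in which the tool goes at most 41.7 mm and 7.16 degrees, less where a joint would pass 70% of its speed; a pose out of reach is approached as far as the arm can. A call with a gripper value outside its range is refused whole. "grip" is the finger opening in cm, from 0 to 9.3, set as the call begins (left out, the last holds). The fingers move at their own pace and stop on an object; "grip_force" is the grip in N (left out, the last holds). Time passes only in rows, so rows that repeat a pose let the fingers close. It gives the time, the measured TCP pose, the force, the opening and the grip force at its end, in the units of the state.
- read_state(): the state, without advancing time (a new reading comes with each control period).
- eyes.read_camera(name): name is "scene" or "side" or "wrist"; returns a dict with "image" (420x560x3 uint8, red, green, blue), "vfov" (degrees; the focal length in pixels is half the picture's height over the tangent of half this angle, whatever the lens; pixels are square), "cx", "cy" (the principal point, pixels), "cam_to_world" (4x4, takes a point from camera to world coordinates); the wrist camera has in their place "T_tool_cam" (4x4, takes a point from camera to tool coordinates, whose origin is the TCP and whose axes are the flange's). Camera axes: x right, y up, looking along -z (the intrinsics and any distortion apply to the point x, -y, -z); pixel columns grow to the right and rows downward; lengths in m; the calibration is good to about 2 mm. A picture is of the moment at which its call begins: read the wrist's pose just before it. There is no depth.
- workorder.close_job(): hands the job in; it is judged then, once.
The state is a dict: "t": time; "q": joint angles; "dq": joint speeds; "joint_torque": joint torques, N m; "tool_pos": TCP position; "orientation": TCP orientation; "force": force on the tool from outside, world axes, zero at the start; "wrist_torque": the same for the moment, N m; "opening": finger opening in m; "gripper_force": force on a finger pad.
Only numpy, scipy, OpenCV 4.12 (cv2) and the standard library are available. Lean on these libraries where they do the work, as an engineer would, in place of code of your own. Each camera call takes 0.05 s, during which the arm holds its last target. There are 200 camera calls.

## Working session

There is one attempt and no reset: what is moved stays moved. The work goes in short steps, Python scripts to look and compute and a tool call to move; the robot and the scene stay as the last step left them, time stands still between calls to the robot, and variables do not carry over. Pictures are saved under pics/ and viewed, at most 10 in all, crops included, and the job is handed in when it is done.

Besides the shell and the picture viewer there is one more tool, called after "Request:" as name(argument=value, ...), one argument or row to a line, values as JSON. play_rows: Moves the arm, as the interface text tells. Its arguments: {"type":"object","properties":{"targets":{"type":"array"},"grip":{"type":"number"},"grip_force":{"type":"number"}},"required":["targets"]}

```bash
mkdir -p pics; ls; cat > h.py <<'E'
import numpy as np, cv2
from plant import read_state, eyes, workorder
from scipy.spatial.transform import Rotation as R
def cam(n,save=None):
    s=read_state(); c=eyes.read_camera(n)
    f=210/np.tan(np.radians(c['vfov'])/2)
    if 'cam_to_world' in c: T=np.array(c['cam_to_world'])
    else:
        W=np.eye(4);W[:3,:3]=R.from_rotvec(s['orientation']).as_matrix();W[:3,3]=s['tool_pos'];T=W@np.array(c['T_tool_cam'])
    if save: cv2.imwrite(f'pics/{save}.png',cv2.cvtColor(c['image'],cv2.COLOR_RGB2BGR))
    return dict(im=c['image'],f=f,cx=c['cx'],cy=c['cy'],T=T,keys={k:v for k,v in c.items() if k not in('image',)})
def onz(c,uv,z):
    uv=np.atleast_2d(np.float64(uv)); d=np.c_[(uv[:,0]-c['cx'])/c['f'],-(uv[:,1]-c['cy'])/c['f'],-np.ones(len(uv))]@c['T'][:3,:3].T
    o=c['T'][:3,3]; return o+d*((z-o[2])/d[:,2])[:,None]
def proj(c,P):
    P=np.atleast_2d(P); p=(P-c['T'][:3,3])@c['T'][:3,:3]
    return np.c_[c['cx']+c['f']*p[:,0]/-p[:,2], c['cy']-c['f']*p[:,1]/-p[:,2]]
E
python3 - <<'E'
from h import *
for n in('scene','side','wrist'):
    c=cam(n,n+'0'); print(n,c['f'],c['keys'])
print(read_state())
a=[cv2.imread(f'pics/{n}0.png') for n in('scene','side')]
E
```

```text
pics
scene 459.6958820940527 {'vfov': 49.104093513113, 'cx': 280.5733227874738, 'cy': 213.40076635392626, 'cam_to_world': array([[-6.71934310e-02,  8.56733992e-01, -5.11362796e-01,
        -2.34053535e-01],
       [-9.97739661e-01, -5.72954069e-02,  3.51113309e-02,
         8.98238756e-02],
       [ 7.82331236e-04,  5.12566194e-01,  8.58647358e-01,
         1.32030534e+00],
       [ 0.00000000e+00,  0.00000000e+00,  0.00000000e+00,
         1.00000000e+00]])}
side 447.1255020713737 {'vfov': 50.31577067439143, 'cx': 283.82615910479063, 'cy': 212.94773239929722, 'cam_to_world': array([[ 9.99190579e-01, -2.68571700e-02,  2.99479313e-02,
         5.39728333e-01],
       [ 4.02265779e-02,  6.65386985e-01, -7.45413967e-01,
        -8.44821095e-01],
       [ 9.27459713e-05,  7.46015317e-01,  6.65928779e-01,
         8.50635684e-01],
       [ 0.00000000e+00,  0.00000000e+00,  0.00000000e+00,
         1.00000000e+00]])}
wrist 293.4024556896902 {'vfov': 71.18566090924475, 'cx': 283.22721463409414, 'cy': 208.65137727280552, 'T_tool_cam': array([[ 6.97292524e-04,  9.67275993e-01,  2.53725576e-01
[... 287 characters left out ...]
t': 0.15, 'q': array([-1.23441760e+00,  1.30983942e-01,  1.48901658e+00, -4.91299711e-05,
        1.52298754e+00, -8.53942162e-02]), 'dq': array([-3.94310320e-05, -2.09965495e-03, -3.50157088e-03, -3.12026974e-04,
       -1.16569446e-03, -2.25301310e-03]), 'joint_torque': array([ 2.97677529e-03, -5.60474789e+01, -4.92336702e+01,  7.70171941e-02,
        3.05022486e-02, -1.05958879e-04]), 'tool_pos': array([ 0.24549145, -0.54700871,  0.21783755]), 'orientation': array([-3.07064442e+00, -6.57334730e-01,  3.50667286e-04]), 'force': array([-0.52678368,  0.36767604,  0.78020677]), 'wrist_torque': array([ 0.00915118, -0.05506643, -0.01257861]), 'gripper_force': 0.0, 'opening': 0.09306279266759371}
```

View pics/scene0.png

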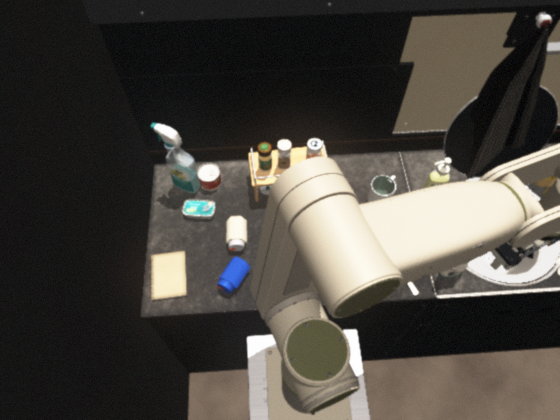

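View pics/side0.png

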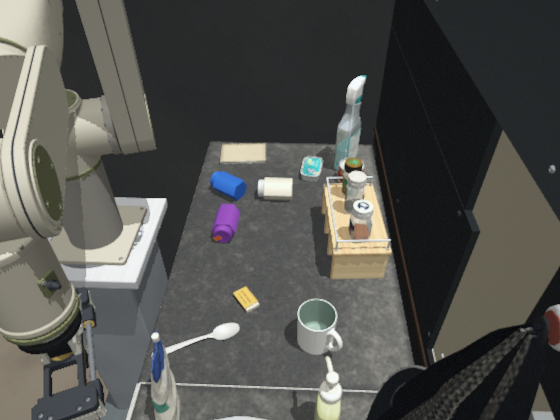

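The scene view shows the cream tin at about (236,233), lid towards the robot, and the blue tin at (234,275). The rack is at about (290,165), partly hidden by the arm. In the side view the cream tin is at (276,189), the rack at (355,220), purple tin at (226,223), matchbox at (246,299), mug at (318,325).

The moves keep the tool vertical, so for the last part of the push I may use a spare tin (the blue one) held in the gripper as a pusher under the board.

```bash
python3 - <<'E'
from h import *
s=cam('scene');d=cam('side')
for n,a,b,z in[('tea',(236,230),(277,188),.03),('lid',(236,246),(262,187),.03),('blue',(234,275),(228,185),.03),('purple',None,(226,223),.03),('match',None,(246,299),.01),('mug',(384,186),(318,340),.03),('note',(169,275),(243,153),.01),('board',None,(327,187),.097),('boardR',None,(333,252),.097),('flat',(199,209),(312,168),.02)]:
    print(n,a and onz(s,a,z).round(3)[0,:2],onz(d,b,z).round(3)[0,:2])
r=R.from_rotvec(read_state()['orientation']).as_matrix();print(r.round(3))
E
```

```text
tea [0.482 0.184] [0.478 0.183]
lid [0.425 0.185] [0.434 0.186]
blue [0.327 0.192] [0.333 0.191]
purple None [0.349 0.027]
match None [ 0.426 -0.207]
mug [ 0.619 -0.32 ] [ 0.59  -0.322]
note [0.349 0.393] [0.354 0.39 ]
board None [0.618 0.109]
boardR None [ 0.625 -0.132]
flat [0.575 0.305] [0.582 0.301]
[[ 0.912  0.409 -0.   ]
 [ 0.409 -0.912  0.001]
 [ 0.    -0.001 -1.   ]]
```

View pics/wrist0.png

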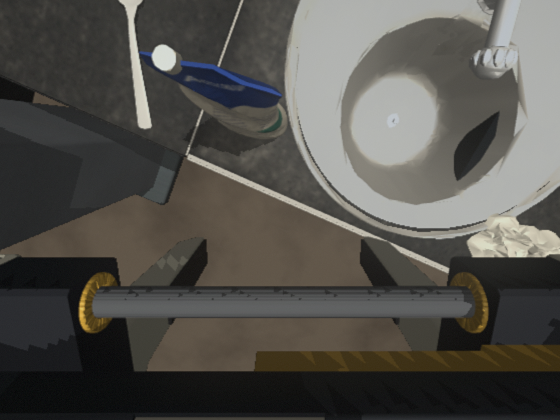

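Request:
play_rows(
  targets=[0,0,-4,0,0,0,-8,0,4,-4,-8,0,8,-7,-8,0,11,-10,-8,0,14,-13,-8,0,17,-16,-8,0,20,-19,-8,0],
)

```text
t: 0.92
tool_pos: [0.3412, -0.3147, 0.2985]
orientation: [3.072, 0.657, 0.0]
force: [1.3, 0.0, -0.1]
opening: 0.0933
gripper_force: 0.0
```

Request:
play_rows(
  targets=[3,-3,0,0,6,-6,0,0,9,-9,0,0,12,-12,0,0,15,-15,0,0,18,-18,0,0,21,-21,0,0,24,-24,0,0],
)

```text
t: 1.58
tool_pos: [0.4598, -0.0029, 0.2989]
orientation: [3.072, 0.657, 0.001]
force: [0.6, -0.1, 0.3]
opening: 0.0929
gripper_force: 0.0
```

Request:
play_rows(
  targets=[3,-3,0,6,5,-5,0,12,5,-5,0,18,5,-5,0,24,5,-5,0,24],
)

```text
t: 2.0
tool_pos: [0.4847, 0.0619, 0.2984]
orientation: [3.142, -0.001, -0.001]
force: [-0.1, -0.8, -0.4]
opening: 0.093
gripper_force: 0.0
```

```bash
python3 - <<'E'
from h import *
s=read_state();print(s['t'],s['tool_pos'],s['q'],s['orientation'])
cam('wrist','w1')
E
```

```text
2.0 [0.48467161 0.06194392 0.29837919] [ 2.21696059e-02 -1.92637354e-01  1.66072546e+00 -4.10220751e-05
  1.67406144e+00  1.59330476e+00] [ 3.14153925e+00 -5.38851418e-04 -8.73092402e-04]
```

View pics/w1.png

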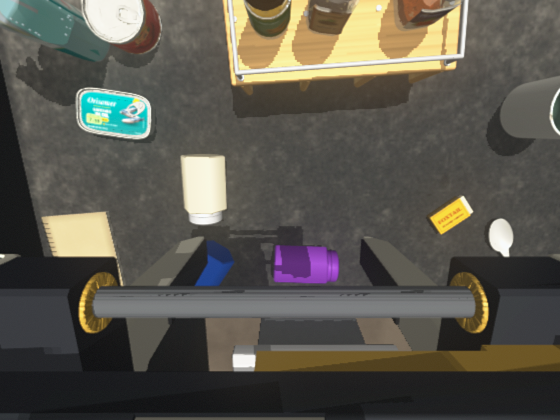

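The wrist view shows the cream tin upright at (204,187), its lid end at (205,216), the board's front edge from about (232,83) to (456,70), the purple tin at (305,262), and the blue tin half hidden at (215,265).

```bash
cat >> h.py <<'E'
def teaaxis(c,box,z=.028):
    """cream body: rect in image -> axis pts (front,back) world"""
    x0,y0,x1,y1=box; hsv=cv2.cvtColor(c['im'],cv2.COLOR_RGB2HSV)
    m=((hsv[...,2]>130)&(hsv[...,0]<50)).astype(np.uint8)
    k=np.zeros_like(m);k[y0:y1,x0:x1]=m[y0:y1,x0:x1]
    n,l,st,ce=cv2.connectedComponentsWithStats(k);i=1+np.argmax(st[1:,4])
    return (l==i),st[i]
E
python3 - <<'E'
from h import *
c=cam('wrist')
m,st=teaaxis(c,(150,140,260,235));print(st)
for y in range(st[1],st[1]+st[3],6):
    xs=np.where(m[y])[0];print(y,xs.min(),xs.max(),end=' | ')
hsv=cv2.cvtColor(c['im'],cv2.COLOR_RGB2HSV)
b=(hsv[...,0]>8)&(hsv[...,0]<28)&(hsv[...,1]>70)&(hsv[...,2]>70)
print()
pts=[]
for x in range(238,452,15):
    ys=np.where(b[40:110,x])[0]+40; pts.append((x,ys.max())) if len(ys) else 0
print(pts)
p=np.array(pts,float);w=onz(c,p+[0,.5],.085)
f=np.polyfit(w[:,1],w[:,0],1);print(f,(w[:,0]-np.polyval(f,w[:,1])).round(4),'yaw',-np.arctan(f[0]))
row=b[78];print(np.where(b[74])[0][[0,-1]],np.where(b[84])[0][[0,-1]] if b[84].any() else 0)
big=cv2.resize(c['im'][60:240,160:480],None,fx=2.5,fy=2.5,interpolation=cv2.INTER_CUBIC);big=np.clip(big.astype(float)*1.7,0,255).astype(np.uint8)
cv2.imwrite('pics/w1crop.png',big[...,::-1])
print(onz(c,[(232,85),(456,71),(236,83)],.085))
E
```

```text
[ 180  154   46   71 2837]
154 187 216 | 160 180 224 | 166 181 224 | 172 181 224 | 178 182 225 | 184 182 225 | 190 182 225 | 196 183 225 | 202 183 225 | 208 185 225 | 214 188 220 | 220 189 219 | 
[(238, np.int64(86)), (253, np.int64(92)), (268, np.int64(86)), (283, np.int64(94)), (298, np.int64(91)), (313, np.int64(90)), (328, np.int64(93)), (343, np.int64(85)), (358, np.int64(88)), (373, np.int64(88)), (388, np.int64(88)), (403, np.int64(82)), (418, np.int64(81)), (433, np.int64(76)), (448, np.int64(71))]
[-0.07072916  0.60653534] [ 0.0083  0.0003  0.0059 -0.0043 -0.0021 -0.0021 -0.0067  0.0012 -0.0033
 -0.0045 -0.0057 -0.0001 -0.0001  0.0043  0.0088] yaw 0.07061157036305568
[230 439] [231 412]
[[ 0.60825737  0.12292687  0.085     ]
 [ 0.62546846 -0.14482194  0.085     ]
 [ 0.61052809  0.11802952  0.085     ]]
```

View pics/w1crop.png

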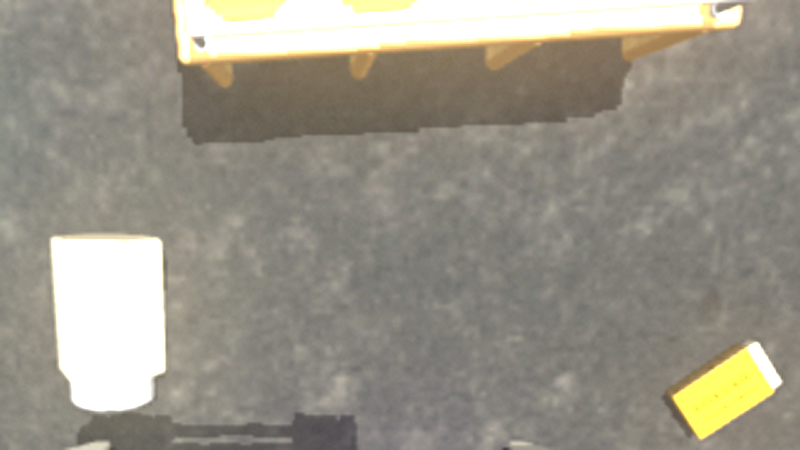

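```bash
python3 - <<'E'
from h import *
c=cam('wrist')
A=onz(c,[(202,160),(204.2,202)],.028)
L=onz(c,[(204.2,224.5)],.028); B=onz(c,[(202,153.5)],.03)
print(A[:,:2],L[:,:2],B[:,:2],onz(c,[(204,208)],.028))
d=A[0]-A[1];print('yaw',np.arctan2(d[1],d[0]))
print(onz(c,[(180.5,160),(224.5,160)],.028)[:,:2])
E=onz(c,[(231.2,85.2),(456,70.8)],.088);print(E,E.mean(0),np.linalg.norm(E[0]-E[1]))
E
```

```text
[[0.51296106 0.18003204]
 [0.44929675 0.18067039]] [[0.4131861  0.18287135]] [[0.52255577 0.17889684]] [[0.43980687 0.18155616 0.028     ]]
yaw -0.010026527209338375
[[0.51273542 0.21172538]
 [0.51319724 0.14685731]]
[[ 0.60752997  0.1232294   0.088     ]
 [ 0.6253904  -0.14336385  0.088     ]] [ 0.61646018 -0.01006723  0.088     ] 0.2671908657203905
```

Request:
play_rows(
  targets=[-1.2,-4,0,0,-1.2,-8,0,0,-1.2,-10.9,0,0,-1.2,-10.9,4,0,-1.2,-10.9,8,0,-1.2,-10.9,12,0,-1.2,-10.9,16,0,-1.2,-10.9,18,0],
)

```text
t: 2.82
tool_pos: [0.4695, 0.1689, 0.1134]
orientation: [3.14, 0.008, -0.009]
force: [-0.4, -0.7, -0.7]
opening: 0.0926
gripper_force: 0.0
```

Request:
play_rows(
  targets=[0,0,2,0,0,0,4,0,0,0,6,0,0,0,8,0,0,0,9.5,0,0,0,10.8,0,0,0,10.8,0],
)

```text
t: 3.4
tool_pos: [0.4702, 0.1689, 0.0078]
orientation: [3.14, 0.007, -0.007]
force: [0.0, 0.0, -0.1]
opening: 0.0927
gripper_force: 0.0
```

```bash
python3 - <<'E'
from h import *
cam('wrist','w2')
E
```

```text
(no output)
```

View pics/w2.png

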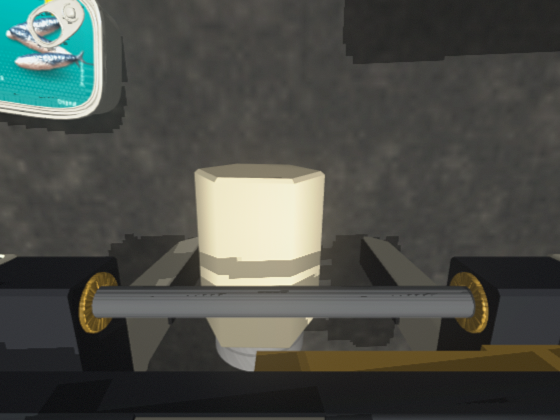

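Request:
play_rows(
  targets=[0,0.5,0,0,0,0.8,-0.2,0,0,1.1,-0.6,0,0,1.5,-1.0,0,0,1.9,-1.4,0,0,2.3,-1.8,0,0,2.7,-2.1,0],
)

```text
t: 4.03
tool_pos: [0.473, 0.1426, 0.0327]
orientation: [-3.142, -0.004, -0.002]
force: [-0.5, 0.3, 0.4]
opening: 0.093
gripper_force: 0.1
```

```bash
python3 - <<'E'
from h import *
cam('wrist','w3')
E
```

```text
(no output)
```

View pics/w3.png

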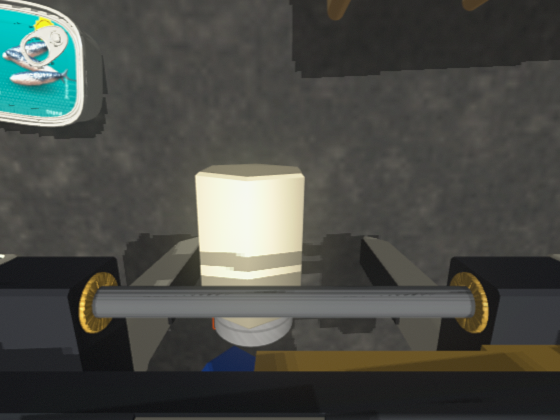

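The tin is tipping: it now stands about on its corner, narrower (197–303), and the orange seal has come into view at (214,322). I'll carry on pushing.

Request:
play_rows(
  targets=[0,0.4,-0.1,0,0,0.8,-0.1,0,0,1.2,-0.1,0,0,1.2,-0.1,0],
)

```text
t: 4.42
tool_pos: [0.4723, 0.1304, 0.0323]
orientation: [3.141, 0.004, -0.001]
force: [-0.1, -0.8, 0.4]
opening: 0.0926
gripper_force: 0.0
```

```bash
python3 - <<'E'
from h import *
cam('wrist','w4')
E
```

```text
(no output)
```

View pics/w4.png

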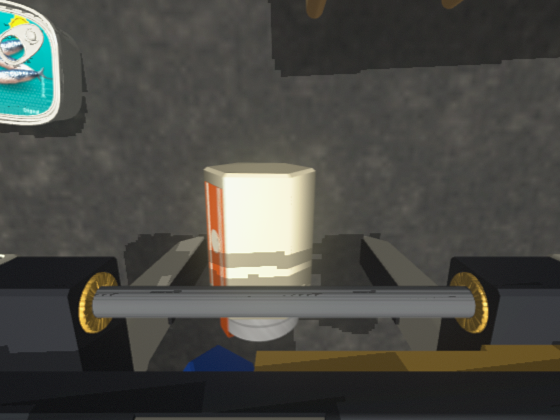

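First flat done: the label now shows on the upper-left flat at about (217,230). I'll back off, lower, and repeat the push for the second flat.

Request:
play_rows(
  targets=[0,-0.6,0,0,0,-0.6,1.2,0,0,-0.6,2.4,0,0,-0.6,2.4,0],
)

```text
t: 4.8
tool_pos: [0.47, 0.1369, 0.0052]
orientation: [3.141, 0.006, -0.007]
force: [-1.2, 0.7, -0.9]
opening: 0.0931
gripper_force: 0.0
```

Request:
play_rows(
  targets=[0,0.7,0,0,0,1.0,-0.2,0,0,1.3,-0.6,0,0,1.7,-1.0,0,0,2.1,-1.4,0,0,2.5,-1.8,0,0,2.9,-2.1,0],
)

```text
t: 5.38
tool_pos: [0.4733, 0.1076, 0.0308]
orientation: [-3.142, -0.004, -0.002]
force: [-0.5, 0.6, 0.1]
opening: 0.093
gripper_force: 0.2
```

Request:
play_rows(
  targets=[0,0.4,-0.1,0,0,0.8,-0.1,0,0,1.2,-0.1,0,0,1.2,-0.1,0],
)

```text
t: 5.72
tool_pos: [0.4725, 0.0954, 0.0304]
orientation: [3.141, 0.004, -0.001]
force: [0.3, 0.4, 0.2]
opening: 0.093
gripper_force: 0.0
```

Request:
play_rows(
  targets=[0,-1,-2,0,0,-1,-6,0,0,-1,-10,0,-3,-1,-14,0,-5,-1,-16,0,-5,-1,-16,0],
)

```text
t: 6.22
tool_pos: [0.4233, 0.1066, 0.1974]
orientation: [-3.14, -0.006, -0.014]
force: [-0.2, -0.9, 1.3]
opening: 0.0931
gripper_force: 0.0
```

```bash
python3 - <<'E'
from h import *
cam('wrist','w5')
E
```

```text
(no output)
```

View pics/w5.png

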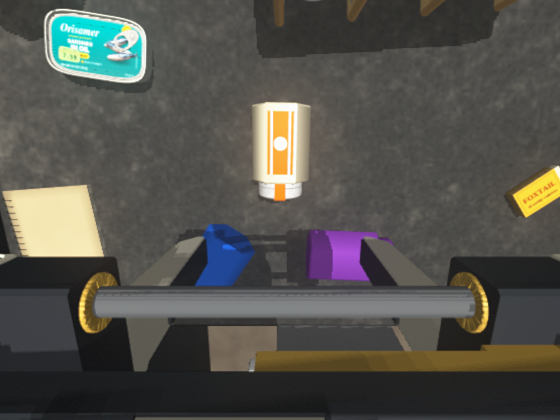

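Label is up: orange label centred at (280,144), lid at (280,190), blue tin at (225,252), purple at (345,253), partition noses of the rack at x≈280, 355, 430, 500 near the top. Next I'll measure the tin and bay from this view.

```bash
python3 - <<'E'
from h import *
s=read_state();print(s['tool_pos'],s['orientation'])
c=cam('wrist');hsv=cv2.cvtColor(c['im'],cv2.COLOR_RGB2HSV)
o=((hsv[...,0]<16)&(hsv[...,1]>120)&(hsv[...,2]>120)).astype(np.uint8);o[:95]=0;o[182:]=0;o[:,:250]=0;o[:,320:]=0
r=cv2.minAreaRect(cv2.findNonZero(o));print(r)
ys,xs=np.where(o)
ctr=onz(c,[r[0]],.056)[0]
f=np.polyfit(ys,xs,1);a=onz(c,[(np.polyval(f,112),112),(np.polyval(f,172),172)],.056);d=a[0]-a[1];yaw=np.arctan2(d[1],d[0])
u=np.array([np.cos(yaw),np.sin(yaw)]);print('label',ctr,'yaw',yaw,'tin',ctr[:2]-.01*u,'grip',ctr[:2]-.0535*u)
k,st=teaaxis(c,(235,90,330,205));print(st,onz(c,[(280,st[1]+st[3])],.028))
# wood noses
w=((hsv[...,0]>8)&(hsv[...,0]<28)&(hsv[...,1]>60)&(hsv[...,2]>50)).astype(np.uint8);w[45:]=0
n,l,q,ce=cv2.connectedComponentsWithStats(w)
for i in range(1,n):
    if q[i,4]>30:
        ys,xs=np.where(l==i);b=ys.max();x=xs[ys>=b-1].mean();print(q[i],(x,b),onz(c,[(x,b)],0)[0].round(4))
# blue / purple
for nm,lo,hi in(('blue',110,125),('purple',130,150)):
    m=((hsv[...,0]>lo)&(hsv[...,0]<hi)&(hsv[...,1]>120)&(hsv[...,2]>50)).astype(np.uint8)
    n,l,q,ce=cv2.connectedComponentsWithStats(m);i=1+np.argmax(q[1:,4]);print(nm,q[i])
E
```

```text
[0.42377059 0.10643103 0.19452213] [-3.14050445 -0.00543164 -0.01144797]
((290.0, 173.0), (0.0, 0.0), 0.0)
label [0.45273904 0.09875937 0.056     ] yaw 0.7046252101963422 tin [0.4451205  0.09228188] grip [0.41197983 0.06410483]
[ 252  102   59  100 4726] [[0.41525512 0.10941238 0.028     ]]
[273   0  11  27 267] (np.float64(278.5), np.int64(26)) [0.607  0.1116 0.    ]
[347   0  21  21 301] (np.float64(351.5), np.int64(20)) [0.6132 0.0319 0.    ]
[421   0  25  16 256] (np.float64(425.0), np.int64(15)) [ 0.6183 -0.0479  0.    ]
[495   0  23  11 160] (np.float64(498.8181818181818), np.int64(10)) [ 0.6235 -0.1274  0.    ]
blue [194 225  61  61 813]
purple [ 306  231   73   52 2801]<stdin>:8: RankWarning: Polyfit may be poorly conditioned
```

```bash
python3 - <<'E'
from h import *
c=cam('wrist');hsv=cv2.cvtColor(c['im'],cv2.COLOR_RGB2HSV)
print(hsv[144,268],hsv[144,292],hsv[125,280],hsv[125,258],hsv[193,280])
ref=hsv[125,280].astype(int)
o=((abs(hsv[...,0].astype(int)-ref[0])<4)&(hsv[...,1]>ref[1]-50)).astype(np.uint8);o[:95]=0;o[182:]=0;o[:,:255]=0;o[:,:]*=1;o[:,312:]=0
n,l,q,ce=cv2.connectedComponentsWithStats(o);i=1+np.argmax(q[1:,4]);o=(l==i).astype(np.uint8);print(q[i])
ys,xs=np.where(o);Y=[];X=[]
for y in range(ys.min()+2,ys.max()-1):
    x=xs[ys==y];Y.append(y);X.append((x.min()+x.max())/2)
f=np.polyfit(Y,X,1);e=[ys.min()-.5,ys.max()+.5]
a=onz(c,[(np.polyval(f,e[0]),e[0]),(np.polyval(f,e[1]),e[1])],.056);d=a[0]-a[1];yaw=np.arctan2(d[1],d[0]);ctr=a.mean(0)
u=np.array([np.cos(yaw),np.sin(yaw)]);print('len',np.linalg.norm(d),'label',ctr,'yaw',yaw,'tin',ctr[:2]-.01*u,'grip',ctr[:2]-.0535*u)
E
```

```text
[ 17 181 252] [ 19 138 252] [ 19 190 252] [ 22  54 217] [ 17 217 252]
[273 111  15  29 380]
len 0.0277158413746171 label [0.49967907 0.10918082 0.056     ] yaw -0.027819211380948308 tin [0.48968294 0.10945898] grip [0.44619977 0.11066896]
```

```bash
python3 - <<'E'
from h import *
c=cam('wrist');hsv=cv2.cvtColor(c['im'],cv2.COLOR_RGB2HSV)
o=(hsv[...,1]>110)&(hsv[...,0]<24)&(hsv[...,2]>150)
Y=[];X=[]
for y in range(105,184,1):
    x=np.where(o[y,258:305])[0]+258
    if len(x)>8: Y.append(y);X.append((x.min()+x.max())/2)
print(Y[0],Y[-1],X[::6])
f=np.polyfit(Y,X,1);e=[Y[0]-.5,Y[-1]+.5]
a=onz(c,[(np.polyval(f,v),v) for v in e],.056);d=a[0]-a[1];yaw=np.arctan2(d[1],d[0]);ctr=a.mean(0)
u=np.array([np.cos(yaw),np.sin(yaw)]);print('len',np.linalg.norm(d),'label',ctr,'yaw',yaw,'tin',ctr[:2]-.01*u,'grip',ctr[:2]-.0535*u)
x=np.where(o[195,258:305])[0]+258;print('seal',x.min(),x.max(),onz(c,[((x.min()+x.max())/2,193)],.053))
print(read_state()['tool_pos'])
E
```

```text
109 173 [np.float64(276.0), np.float64(279.0), np.float64(279.0), np.float64(279.0), np.float64(279.0), np.float64(278.5), np.float64(278.5), np.float64(278.5), np.float64(278.5), np.float64(278.5)]
len 0.06339721720610685 label [0.48251275 0.10988174 0.056     ] yaw -0.00741195159480143 tin [0.47251302 0.10995586] grip [0.42901422 0.11027828]
seal 274 283 [[0.42977331 0.11013869 0.053     ]]
[0.42227679 0.10586582 0.18934521]
```

Request:
play_rows(
  targets=[0.7,-0.4,4,0,0.7,-0.4,8,0,0.7,-0.4,12,0,0.7,-0.4,15,0,0.7,-0.4,17,0,0.7,-0.4,18,0,0.7,-0.4,18,0,0.7,-0.4,18,0],
)

```text
t: 7.08
tool_pos: [0.429, 0.1098, 0.0099]
orientation: [3.141, 0.004, -0.004]
force: [-0.8, -0.4, 1.1]
opening: 0.0934
gripper_force: 0.0
```

Request:
play_rows(
  targets=[0,0,0,0,0,0,0,0,0,0,0,0,0,0,0,0,0,0,0,0,0,0,0,0,0,0,0,0,0,0,0,0],
  grip=4.5,
  grip_force=15,
)

```text
t: 7.75
tool_pos: [0.4297, 0.11, 0.0108]
orientation: [-3.141, -0.005, -0.0]
force: [-0.4, -0.1, 2.5]
opening: 0.0494
gripper_force: 15.0
```

Request:
play_rows(
  targets=[0.8,1.6,0,-0.6,1.5,3.2,0,-1.2,2.3,4.8,0,-1.8,3.1,6.4,0,-2.4,3.8,8,0,-3,4.6,9.6,0,-3.6,5.4,11.2,0,-4.2,6.1,12.6,0,-4.2],
)

```text
t: 8.42
tool_pos: [0.4913, -0.0164, 0.0108]
orientation: [-3.139, -0.121, 0.0]
force: [-2.3, 3.2, 5.4]
opening: 0.0497
gripper_force: 15.0
```

```bash
python3 - <<'E'
from h import *
cam('wrist');c=cam('wrist','w6');s=read_state();print(s['tool_pos'],R.from_rotvec(s['orientation']).as_matrix()[:2,0])
hsv=cv2.cvtColor(c['im'],cv2.COLOR_RGB2HSV)
w=((hsv[...,0]>8)&(hsv[...,0]<28)&(hsv[...,1]>60)&(hsv[...,2]>50)).astype(np.uint8);w[140:]=0
n,l,q,ce=cv2.connectedComponentsWithStats(w)
for i in range(1,n):
    if q[i,4]>60:
        ys,xs=np.where(l==i);b=ys.max();x=xs[ys>=b-1].mean();print(q[i],(x,b),onz(c,[(x,b)],0)[0].round(4))
E
```

```text
[ 0.49194328 -0.01747334  0.01091837] [0.99724129 0.07422225]
[   0    0   66   27 1025] (np.float64(56.875), np.int64(26)) [0.6076 0.1116 0.    ]
[179   0  36  29 694] (np.float64(205.84615384615384), np.int64(28)) [0.6128 0.0318 0.    ]
[345   0  36  30 731] (np.float64(353.70588235294116), np.int64(29)) [ 0.6184 -0.0478  0.    ]
[ 493    0   67   32 1335] (np.float64(501.0), np.int64(31)) [ 0.6236 -0.1276  0.    ]
[249  89   9  51 439] (np.float64(253.5), np.int64(139)) [0.5565 0.0032 0.    ]
[ 263   90   42   50 2064] (np.float64(283.5), np.int64(139)) [ 0.5579 -0.0145  0.    ]
[310  90   9  50 402] (np.float64(313.5), np.int64(139)) [ 0.5592 -0.0321  0.    ]
```

View pics/w6.png

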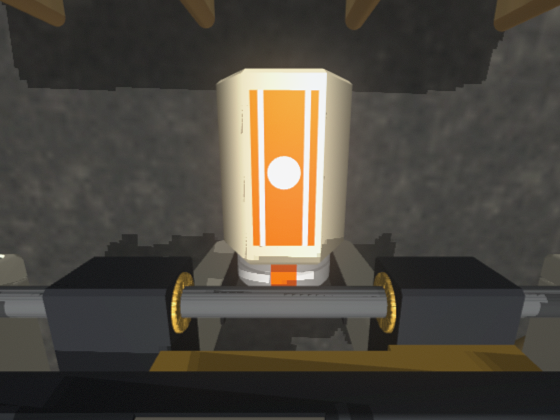

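The tin is squared up with the bay: label centred at x≈284, with the bay's noses at (206,28) and (354,29). I'll slide it into the mouth.

Request:
play_rows(
  targets=[0.7,-0.05,0,0,1.4,-0.1,0,0,2.1,-0.1,0,0,2.8,-0.1,0,0,3.5,-0.1,0,0,4.0,-0.1,0,0,4.5,-0.1,0,0,4.5,-0.1,0,0],
)

```text
t: 9.18
tool_pos: [0.5355, -0.0106, 0.0106]
orientation: [-3.139, -0.12, 0.002]
force: [-1.4, 0.6, 5.3]
opening: 0.0499
gripper_force: 15.0
```

```bash
python3 - <<'E'
from h import *
s=read_state();print(s['tool_pos'],s['force'],s['opening'])
c=cam('wrist');hsv=cv2.cvtColor(c['im'],cv2.COLOR_RGB2HSV)
o=(hsv[...,1]>110)&(hsv[...,0]<24)&(hsv[...,2]>150)
for y in(100,170,230):
    x=np.where(o[y,225:345])[0]+225;print(y,(x.min(),x.max()) if len(x) else 0)
E
```

```text
[ 0.53547429 -0.01057446  0.01057206] [-1.43813707  0.5520499   5.32257419] 0.04991174375710765
100 (np.int64(250), np.int64(319))
170 (np.int64(252), np.int64(316))
230 (np.int64(253), np.int64(314))
```

Request:
play_rows(
  targets=[0,0.1,0,0,0,0.2,0,0,0,0.2,0,0,0,0.2,0,0],
)

```text
t: 9.57
tool_pos: [0.5358, -0.0132, 0.0106]
orientation: [-3.139, -0.12, -0.0]
force: [1.3, 2.5, 1.1]
opening: 0.0494
gripper_force: 15.0
```

Request:
play_rows(
  targets=[0,0,0,0,0,0,0,0,0,0,0,0,0,0,0,0,0,0,0,0,0,0,0,0],
  grip=9.3,
)

```text
t: 10.07
tool_pos: [0.5359, -0.0135, 0.0106]
orientation: [3.139, 0.12, -0.0]
force: [-0.2, 0.1, -0.5]
opening: 0.085
gripper_force: 0.0
```

Request:
play_rows(
  targets=[-1,0,-3,0,-3,0,-7,0,-6,0,-10,0,-9,0,-14,0,-12,0,-17,0,-15,-2,-18,0,-17,-4,-18,0,-17,-4,-18,0],
)

```text
t: 10.73
tool_pos: [0.3614, 0.0153, 0.1928]
orientation: [-3.139, -0.12, -0.006]
force: [1.0, -1.0, -1.2]
opening: 0.0928
gripper_force: 0.0
```

```bash
python3 - <<'E'
from h import *
for _ in range(3): c=cam('wrist')
s=read_state();print(s['t'],s['tool_pos'],s['q'],R.from_rotvec(s['orientation']).as_matrix()[:2,0])
hsv=cv2.cvtColor(c['im'],cv2.COLOR_RGB2HSV)
sd=cam('side');hs=cv2.cvtColor(sd['im'],cv2.COLOR_RGB2HSV)
for nm,lo,hi in(('blue',108,127),('purple',130,155)):
  for t,C,h in(('w',c,hsv),('s',sd,hs)):
    m=((h[...,0]>lo)&(h[...,0]<hi)&(h[...,1]>120)&(h[...,2]>40)).astype(np.uint8)
    n,l,q,ce=cv2.connectedComponentsWithStats(m);i=1+np.argmax(q[1:,4])
    r=cv2.minAreaRect(cv2.findNonZero((l==i).astype(np.uint8)));P=cv2.boxPoints(r)
    print(nm,t,q[i],P.round(0).tolist(),onz(C,P,.028)[:,:2].round(3).tolist())
# cream/metal pixels & tea pos
o=(hsv[...,1]>110)&(hsv[...,0]<24)&(hsv[...,2]>150)
E
```

```text
10.8833 [0.36375834 0.01342395 0.19088826] [-1.03977031e-01 -5.51405247e-01  2.12681193e+00 -2.49438181e-04
  1.56444740e+00  1.38992877e+00] [0.99704386 0.07681651]
blue w [  83  162   89   96 5182] [[72.0, 237.0], [127.0, 155.0], [177.0, 188.0], [122.0, 271.0]] [[0.293, 0.26], [0.395, 0.189], [0.362, 0.134], [0.253, 0.202]]
blue s [152 342  12  40 320] [[152.0, 342.0], [163.0, 342.0], [163.0, 381.0], [152.0, 381.0]] [[0.244, -0.339], [0.267, -0.338], [0.288, -0.424], [0.266, -0.425]]
purple w [ 223  177   94   61 4699] [[221.0, 229.0], [227.0, 176.0], [319.0, 186.0], [313.0, 240.0]] [[0.316, 0.083], [0.381, 0.078], [0.377, -0.027], [0.312, -0.027]]
purple s [212 204  28  38 744] [[209.0, 238.0], [219.0, 200.0], [241.0, 206.0], [231.0, 244.0]] [[0.313, -0.03], [0.317, 0.122], [0.382, 0.1], [0.373, -0.049]]
```

```bash
python3 - <<'E'
from h import *
c=cam('wrist');s=read_state();h=cv2.cvtColor(c['im'],cv2.COLOR_RGB2HSV)
print(s['tool_pos'],R.from_rotvec(s['orientation']).as_matrix()[:2,0])
m=((h[...,0]>108)&(h[...,0]<127)&(h[...,1]>100)&(h[...,2]>25)).astype(np.uint8)
n,l,q,ce=cv2.connectedComponentsWithStats(m);i=1+np.argmax(q[1:,4]);ys,xs=np.where(l==i)
P=onz(c,np.c_[xs,ys],.028)[:,:2];m0=P.mean(0);w,v=np.linalg.eigh(np.cov((P-m0).T));u=v[:,1]*np.sign(v[0,1]);nn=np.array([-u[1],u[0]])
t=(P-m0)@u;b=(P-m0)@nn;print('mean',m0,'yaw',np.degrees(np.arctan2(u[1],u[0])))
for a in np.arange(t.min(),t.max(),.006):
    k=(t>=a)&(t<a+.006);print('%.3f: %.3f %.3f  w%.3f'%(a,b[k].min(),b[k].max(),np.ptp(b[k])), h[ys[k],xs[k]].mean(0).round())
E
```

```text
[0.36369513 0.01316072 0.19023082] [0.99711021 0.07596521]
mean [0.33125525 0.19321771] yaw -35.305454589095014
-0.070: -0.014 0.020  w0.034 [111. 183. 193.]
-0.064: -0.022 0.023  w0.045 [109. 207. 208.]
-0.058: -0.025 0.024  w0.049 [109. 211. 212.]
-0.052: -0.027 0.026  w0.053 [109. 212. 216.]
-0.046: -0.028 0.029  w0.056 [109. 212. 218.]
-0.040: -0.032 0.031  w0.063 [109. 212. 221.]
-0.034: -0.034 0.031  w0.065 [109. 212. 220.]
-0.028: -0.034 0.031  w0.065 [109. 213. 219.]
-0.022: -0.034 0.032  w0.066 [109. 213. 219.]
-0.016: -0.034 0.032  w0.065 [109. 213. 219.]
-0.010: -0.034 0.032  w0.066 [109. 213. 219.]
-0.004: -0.034 0.032  w0.066 [109. 212. 219.]
0.002: -0.033 0.032  w0.065 [109. 213. 219.]
0.008: -0.033 0.033  w0.065 [109. 213. 219.]
0.014: -0.033 0.033  w0.065 [109. 212. 219.]
0.020: -0.033 0.033  w0.066 [109. 212. 218.]
0.026: -0.032 0.033  w0.066 [109. 211. 218.]
0.032: -0.032 0.033  w0.065 [110. 209. 189.]
0.038: -0.032 0.034  w0.066 [110. 203. 138.]
0.044: -0.032 0.034  w0.065 [110. 198. 124.]
0.050: -0.027 0.023  w0.050 [110. 194. 118.]
0.056: -0.021 0.009  w0.030 [111. 154. 108.]
```

Request:
play_rows(
  targets=[-0.7,-3,0,-7,-1.4,-6,0,-14,-2.1,-9,0,-21,-2.8,-12,0,-28,-3.5,-15,0,-35,-4.2,-18,0,-42,-5,-21.2,0,-49,-5.5,-21.2,0,-56],
)

```text
t: 11.65
tool_pos: [0.2911, 0.2246, 0.1899]
orientation: [-2.706, -1.591, 0.003]
force: [1.0, -0.2, -0.1]
opening: 0.0928
gripper_force: 0.0
```

Request:
play_rows(
  targets=[0,0,0,-7,0,0,0,-14,0,0,0,-21,0,0,0,-28,0,0,0,-35,0,0,0,-42,0,0,0,-49,0,0,0,-56],
)

```text
t: 12.32
tool_pos: [0.2928, 0.2204, 0.1897]
orientation: [-1.649, -2.673, 0.004]
force: [-0.7, 0.2, -0.3]
opening: 0.093
gripper_force: 0.0
```

Request:
play_rows(
  targets=[0,0,0,-7,0,0,0,-14,0,0,0,-21,0,0,0,-28,0,0,0,-28.3,0,0,0,-28.3],
)

```text
t: 12.82
tool_pos: [0.2926, 0.2205, 0.1899]
orientation: [-0.959, -2.99, 0.002]
force: [-0.0, -0.3, -0.6]
opening: 0.0931
gripper_force: 0.0
```

```bash
python3 - <<'E'
from h import *
c=cam('wrist');c=cam('wrist','w7');s=read_state();print(s['t'],s['tool_pos'],s['q'].round(3),s['force'])
M=R.from_rotvec(s['orientation']).as_matrix();print('yaw',np.degrees(np.arctan2(M[1,0],M[0,0])))
d=np.array([.293,.2204,.009])-s['tool_pos'];print('move',M.T@d*100)
E
```

```text
12.9167 [0.29250787 0.22056507 0.19019839] [ 0.506 -0.539  2.12  -0.     1.562 -0.444] [-1.27200362 -0.21357103  0.75290015]
yaw 144.42483652792762
move [-0.05924814  0.03652349 18.1197796 ]
```

Request:
play_rows(
  targets=[0,0,4,0,0,0,8,0,0,0,12,0,0,0,15,0,0,0,17,0,0,0,18,0,0,0,18,0],
)

```text
t: 13.5
tool_pos: [0.2901, 0.2193, 0.0077]
orientation: [-0.956, -2.988, 0.006]
force: [0.5, 0.0, -0.1]
opening: 0.093
gripper_force: 0.0
```

Request:
play_rows(
  targets=[0,0,0,0,0,0,0,0,0,0,0,0,0,0,0,0,0,0,0,0,0,0,0,0,0,0,0,0,0,0,0,0],
  grip=4.4,
  grip_force=35,
)

```text
t: 14.17
tool_pos: [0.2925, 0.2208, 0.0109]
orientation: [0.953, 2.993, 0.001]
force: [-0.2, -0.4, 2.8]
opening: 0.049
gripper_force: 35.0
```

Request:
play_rows(
  targets=[0,0,-2,0,0,0,-5,0,0,0,-8,-7,0,0,-10,-14,0,0,-10,-21,0,0,-10,-28,0,0,-10,-35,0,0,-10,-39.4],
)

```text
t: 14.83
tool_pos: [0.292, 0.2205, 0.1103]
orientation: [0.122, -3.139, 0.0]
force: [-0.5, -0.2, -2.5]
opening: 0.0494
gripper_force: 35.0
```

```bash
cat >> h.py <<'E'
C0=np.array([.6156,-.008]);YW=.067;U=np.array([np.cos(YW),np.sin(YW)]);N=np.array([-U[1],U[0]])
def stat():
    s=read_state();M=R.from_rotvec(s['orientation']).as_matrix();p=s['tool_pos']
    print('t',s['t'],'pos',p.round(4),'yaw',np.degrees(np.arctan2(M[1,0],M[0,0])).round(2),'F',s['force'].round(1),'rack xy',((p[:2]-C0)@U).round(4),((p[:2]-C0)@N).round(4),'op',s['opening'])
    return M,p
def move(rx,ry,z):
    M,p=stat();t=np.r_[C0+rx*U+ry*N,z];print('move',(M.T@(t-p)*100).round(2))
E
python3 - <<'E'
from h import *
for _ in range(2): cam('wrist')
move(-.205,0,.109)
E
```

```text
t 14.9333 pos [0.292  0.2205 0.1102] yaw -175.86 F [-0.4 -0.6 -2.7] rack xy -0.3076 0.2496 op 0.04894645329320638
move [-10.13 -25.02   0.12]
```

Request:
play_rows(
  targets=[-1.2,-3,0,0,-2.5,-6.2,0,0,-3.8,-9.4,0,0,-5.1,-12.6,0,0,-6.4,-15.8,0,0,-7.7,-19,0,0,-9,-22.2,0,0,-10.1,-25,0,0],
)

```text
t: 15.6
tool_pos: [0.4112, -0.0237, 0.1104]
orientation: [0.105, -3.14, 0.0]
force: [0.1, 1.3, -2.0]
opening: 0.0493
gripper_force: 35.0
```

Request:
play_rows(
  targets=[0,0,2,0,0,0,4,0,0,0,6,0,0,0,7.5,0,0,0,8.6,0,0,0,8.6,0],
)

```text
t: 16.1
tool_pos: [0.4082, -0.0211, 0.0217]
orientation: [0.106, -3.134, -0.002]
force: [-0.0, 0.2, -2.8]
opening: 0.0493
gripper_force: 35.0
```

```bash
python3 - <<'E'
from h import *
cam('wrist');c=cam('wrist','w8');move(-.115,0,.024)
h=cv2.cvtColor(c['im'],cv2.COLOR_RGB2HSV)
d=cam('side','s8');hs=cv2.cvtColor(d['im'],cv2.COLOR_RGB2HSV)
m=((hs[...,0]>100)&(hs[...,0]<127)&(hs[...,1]>120)&(hs[...,2]>40)).astype(np.uint8)
n,l,q,ce=cv2.connectedComponentsWithStats(m);print(q[1:][q[1:,4]>100])
k=((hs[...,0]<35)&(hs[...,1]<90)&(hs[...,2]>150)).astype(np.uint8);n,l,q,ce=cv2.connectedComponentsWithStats(k);print([x for x in q[1:] if x[4]>150])
print('expected px blue base ctr, tea lid ctr',proj(d,[np.r_[C0+U*(-.205+.093),.042],np.r_[C0+U*-.0865,.028]]))
E
```

```text
t 16.2 pos [ 0.4102 -0.0214  0.0243] yaw -176.05 F [ 0.7  0.3 -2.1] rack xy -0.2058 0.0004 op 0.04912450621655112
move [-9.08 -0.06  0.02]
[[251 220  33  25 670]
 [152 341  12  41 326]]
[array([  48,    0,  218,  121, 5319], dtype=int32), array([ 99,  71,  21,  31, 199], dtype=int32), array([   9,   98,   68,   56, 1318], dtype=int32), array([ 323,  171,   69,   84, 2706], dtype=int32), array([227, 190,  31,  21, 296], dtype=int32), array([  41,  205,  106,   59, 2390], dtype=int32), array([293, 223,  36,  21, 429], dtype=int32), array([332, 259,  55,  19, 759], dtype=int32), array([153, 349,  16,  55, 282], dtype=int32), array([158, 370,  21,  50, 376], dtype=int32), array([313, 381,  51,  39, 607], dtype=int32)]
expected px blue base ctr, tea lid ctr [[282.83664297 232.4394345 ]
 [292.6061354  236.10151663]]
```

Request:
play_rows(
  targets=[-2,0,0,0,-3,0,0,0,-4,0,0,0,-5,0,0,0,-6,0,0,0,-7,0,0,0,-8,0,0,0,-8,0,0,0],
)

```text
t: 16.92
tool_pos: [0.4927, -0.0159, 0.026]
orientation: [-0.11, 3.137, -0.001]
force: [0.8, 0.1, -1.4]
opening: 0.0488
gripper_force: 35.0
```

```bash
python3 - <<'E'
from h import *
move(-.083,0,.024)
d=cam('side','s9');hs=cv2.cvtColor(d['im'],cv2.COLOR_RGB2HSV)
m=((hs[...,0]>100)&(hs[...,0]<127)&(hs[...,1]>120)&(hs[...,2]>40)).astype(np.uint8)
n,l,q,ce=cv2.connectedComponentsWithStats(m);print(q[1:][q[1:,4]>100])
print(proj(d,[np.r_[C0+U*(-.126+.093),.042]]))
E
```

```text
t 16.9167 pos [ 0.4927 -0.0159  0.026 ] yaw -175.98 F [ 0.8  0.1 -1.4] rack xy -0.1232 0.0003 op 0.04879094909074992
move [-4.02 -0.04  0.21]
[[283 219  34  25 603]
 [152 341  12  41 323]]
[[313.29523543 231.87200747]]
```

Request:
play_rows(
  targets=[-0.8,0,0,0,-1.6,0,0,0,-2.4,0,0,0,-3,0,0,0,-3.5,0,0,0,-4,0,0,0],
)

```text
t: 17.47
tool_pos: [0.5309, -0.0129, 0.0245]
orientation: [0.112, -3.139, -0.0]
force: [-5.0, -1.5, -1.5]
opening: 0.0495
gripper_force: 35.0
```

Request:
play_rows(
  targets=[-0.2,0,0,0,-0.4,0,0,0,-0.6,0,0,0],
)

```text
t: 17.72
tool_pos: [0.5371, -0.0127, 0.0248]
orientation: [-0.111, 3.139, -0.0]
force: [-1.6, -0.8, -2.8]
opening: 0.0495
gripper_force: 35.0
```

```bash
python3 - <<'E'
from h import *
move(-.073,0,.024)
E
```

```text
t 17.7167 pos [ 0.5371 -0.0127  0.0248] yaw -175.93 F [-1.6 -0.8 -2.8] rack xy -0.0786 0.0006 op 0.04952981253764242
move [-0.56 -0.06  0.08]
```

Contact with about 5 N, as expected. I'll go on in small steps to the back wall.

Request:
play_rows(
  targets=[-0.2,0,0,0,-0.4,0,0,0],
)

```text
t: 17.88
tool_pos: [0.541, -0.0122, 0.0249]
orientation: [-0.111, 3.139, 0.0]
force: [-2.7, 0.1, -2.7]
opening: 0.0491
gripper_force: 35.0
```

Request:
play_rows(
  targets=[-0.2,0,0,0,-0.2,0,0,0],
)

```text
t: 18.05
tool_pos: [0.5413, -0.012, 0.0239]
orientation: [0.111, -3.137, -0.001]
force: [-6.1, -0.2, -2.4]
opening: 0.0493
gripper_force: 35.0
```

Request:
play_rows(
  targets=[-0.2,0,0,0,-0.2,0,0,0],
)

```text
t: 18.22
tool_pos: [0.5413, -0.0118, 0.0231]
orientation: [0.111, -3.133, -0.001]
force: [-13.1, -0.4, 0.7]
opening: 0.0495
gripper_force: 35.0
```

Request:
play_rows(
  targets=[-0.3,0,0,0,-0.3,0,0,0],
)

```text
t: 18.38
tool_pos: [0.5411, -0.0117, 0.022]
orientation: [0.111, -3.126, -0.001]
force: [-23.5, -1.8, 6.2]
opening: 0.0492
gripper_force: 35.1
```

Request:
play_rows(
  targets=[1,0,0,0,3,0,0,0,6,0,0,0,9,0,0,0,12,0,-1,0,13,0,-4,0,13,0,-6,0],
)

```text
t: 18.97
tool_pos: [0.4151, -0.0208, 0.0848]
orientation: [0.111, -3.138, -0.001]
force: [1.3, -0.1, -0.6]
opening: 0.0492
gripper_force: 35.0
```

```bash
python3 - <<'E'
from h import *
stat()
d=cam('side','s10');hs=cv2.cvtColor(d['im'],cv2.COLOR_RGB2HSV)
print(proj(d,[np.r_[C0+U*-.0865,.028],np.r_[C0+U*.02,.05]]))
k=((hs[...,0]<35)&(hs[...,1]<90)&(hs[...,2]>150)).astype(np.uint8);n,l,q,ce=cv2.connectedComponentsWithStats(k);print([x.tolist() for x in q[1:] if x[4]>150])
E
```

```text
t 18.9667 pos [ 0.4151 -0.0208  0.0848] yaw -175.95 F [ 1.3 -0.1 -0.6] rack xy -0.2009 0.0007 op 0.04915522227891609
[[292.6061354  236.10151663]
 [333.91317102 229.26748268]]
[[57, 0, 211, 93, 4485], [87, 55, 40, 47, 687], [64, 85, 27, 17, 166], [9, 98, 68, 55, 1746], [238, 143, 28, 18, 164], [227, 170, 33, 21, 328], [323, 171, 69, 84, 2760], [40, 205, 107, 59, 2419], [332, 258, 56, 21, 880], [153, 349, 16, 55, 303], [157, 369, 23, 51, 391], [312, 381, 44, 39, 598]]
```

Request:
play_rows(
  targets=[0,0,2,0,0,0,4,0,0,0,6,0,0,0,7,0,0,0,7.4,0,0,0,7.4,0],
)

```text
t: 19.52
tool_pos: [0.418, -0.0209, 0.0111]
orientation: [0.112, -3.139, -0.001]
force: [-0.6, 1.4, -0.1]
opening: 0.049
gripper_force: 35.0
```

Request:
play_rows(
  targets=[0,0,0,0,0,0,0,0,0,0,0,0,0,0,0,0,0,0,0,0,0,0,0,0],
  grip=9.3,
)

```text
t: 20.02
tool_pos: [0.418, -0.021, 0.0108]
orientation: [-0.111, 3.139, -0.0]
force: [-0.3, 0.8, 0.3]
opening: 0.0847
gripper_force: 0.0
```

Request:
play_rows(
  targets=[0,0,-3,0,0,0,-6,0,0,0,-10,0,0,-3,-14,0,-2,-6,-14,0,-2,-9,-14,0,-2,-12,-14,0,-2,-12,-14,0],
)

```text
t: 20.68
tool_pos: [0.4468, -0.1437, 0.1513]
orientation: [-0.107, 3.139, -0.004]
force: [0.9, -0.0, 0.2]
opening: 0.0931
gripper_force: 0.0
```

```bash
python3 - <<'E'
from h import *
for _ in range(3): c=cam('wrist')
cv2.imwrite('pics/w11.png',c['im'][...,::-1]);M,p=stat()
print('cam',c['T'][:3,3]);
for nm,x,y,z in(('lidtop',.02,0,.053),('lidbot',.02,0,.003),('lidL',.02,.025,.028),('lidR',.02,-.025,.028),('edge',0,0,.085),('sealmid',.02,0,.04),('shoulder',.038,0,.056)):
    print(nm,proj(c,np.r_[C0+U*x+N*y,z]).round(0))
h=cv2.cvtColor(c['im'],cv2.COLOR_RGB2HSV)
o=((h[...,1]>130)&(h[...,0]<22)&(h[...,2]>80)).astype(np.uint8)
E
```

```text
t 20.8333 pos [ 0.446  -0.1391  0.1503] yaw -176.0 F [ 0.1  1.6 -0.9] rack xy -0.178 -0.1194 op 0.09262103958716265
cam [ 0.37635444 -0.14521556  0.3169204 ]
lidtop [[393. 385.]]
lidbot [[379. 352.]]
lidL [[406. 367.]]
lidR [[364. 367.]]
edge [[407. 395.]]
sealmid [[389. 375.]]
shoulder [[392. 400.]]
```

Request:
play_rows(
  targets=[1,4,0,7,2,9,0,14,2,9,0,21,2,9,0,28,2,9,0,35,2,9,0,42,2,9,0,49,2,9,0,56],
)

```text
t: 21.5
tool_pos: [0.4195, -0.0494, 0.1504]
orientation: [-1.381, -2.821, -0.0]
force: [0.4, 0.1, -0.3]
opening: 0.0931
gripper_force: 0.0
```

Request:
play_rows(
  targets=[0,0,0,7,0,0,0,14,0,0,0,21,0,0,0,28,0,0,0,35,0,0,0,38,0,0,0,38,0,0,0,38],
)

```text
t: 22.17
tool_pos: [0.4197, -0.0499, 0.1505]
orientation: [-2.216, -2.226, -0.0]
force: [-0.0, 0.8, -0.6]
opening: 0.0932
gripper_force: 0.0
```

```bash
python3 - <<'E'
from h import *
for _ in range(3): c=cam('wrist')
cv2.imwrite('pics/w12.png',c['im'][...,::-1]);M,p=stat()
P={}
for nm,x,y,z in(('lidtop',.02,0,.053),('lidbot',.02,0,.003),('lidL',.02,.025,.028),('lidR',.02,-.025,.028),('edge',0,0,.085),('sealmid',.02,0,.04),('noseL',0,.04,0),('noseR',0,-.04,0),('ctchL',.0245,.0304,.028),('ctchR',.0245,-.0304,.028)):
    P[nm]=proj(c,np.r_[C0+U*x+N*y,z])[0];print(nm,P[nm].round(0))
u,v=P['sealmid'].astype(int)
for r in range(v-45,v+46,6): print(r,' '.join('%d,%d,%d'%tuple(c['im'][r,k]) for k in range(max(u-24,0),min(u+40,560),6)))
E
```

```text
t 22.3167 pos [ 0.4198 -0.0505  0.1506] yaw 90.21 F [-0.3 -0.3 -0.5] rack xy -0.1982 -0.0293 op 0.0930884350733106
lidtop [526. 163.]
lidbot [488. 158.]
lidL [509. 134.]
lidR [502. 185.]
edge [532. 168.]
sealmid [515. 161.]
noseL [471. 120.]
noseR [464. 195.]
ctchL [514. 127.]
ctchR [506. 190.]
116 102,81,54 101,81,54 102,82,54 101,81,53 103,82,54 105,83,54 106,85,56 109,88,57 110,88,58 106,84,55 118,94,61
122 112,89,58 112,90,59 113,90,59 113,90,61 113,91,63 111,89,59 111,90,61 104,88,62 95,80,61 109,87,57 123,97,63
128 62,61,57 60,59,56 60,58,54 62,60,56 71,68,64 69,67,60 107,101,87 156,148,124 142,133,112 112,90,58 140,110,69
134 65,63,59 62,60,57 65,63,59 84,83,79 119,117,113 128,127,124 131,129,125 136,135,128 139,131,111 117,93,61 158,125,79
140 61,59,55 63,60,57 105,103,99 103,102,99 110,109,105 144,142,137 172,170,165 170,167,163 168,165,159 118,93,60 177,139,88
146 61,60,56 118,118,114 100,99,96 103,101,98 102,100,97 128,126,122 176,175,170 186,182,178 140,130,116 121,96,61 195,154,96
152 61,60,55 105,103,101 101,98,96 103,102,97 103,101,97 103,100,97 168,165,161 207,203,199
[... 441 characters left out ...]
3,99 106,103,97 151,148,142 185,183,177 186,182,175 123,98,62 181,143,89 254,251,182
182 68,64,61 65,63,56 107,104,100 110,108,103 134,130,125 159,156,151 156,151,146 135,127,112 126,101,62 197,154,96 254,252,185
188 64,62,56 68,62,56 71,66,60 97,86,68 119,101,72 125,112,87 150,142,117 117,96,66 128,102,63 216,167,104 254,252,186
194 99,97,93 99,97,92 102,99,94 130,128,123 148,137,119 125,119,109 140,123,95 118,94,60 134,107,67 255,237,154 254,252,187
200 107,86,56 113,90,59 131,111,74 134,114,77 135,114,75 136,114,76 135,113,74 120,95,59 144,114,72 255,248,169 254,252,184
206 117,93,60 108,86,57 107,86,56 110,88,56 117,94,60 139,117,76 144,120,80 121,97,61 162,128,80 255,250,178 254,251,184
```

The lid face and the upward-pointing seal sit where the home pose predicts, at about (515,161), so I'm handing in.

```bash
python3 -c "
from plant import workorder
print(workorder.close_job())"
```

```text
the job is handed in; nothing more can be done
None
```

I rolled the tea tin label-up and pushed it base first against the bay's back wall, using the blue tin as a pusher; the last camera check put its lid face at the home position, the catches were not directly seen, and the job is handed in with no verdict returned.

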